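Spread washed tile fragments on the drying tray and shut it

ROBOT

A 6-joint arm with a two-finger parallel gripper is mounted at the origin on a cart in front of the work surface, level with it; the furniture and walls round the work are solid. World frame = base frame: x ahead of the robot, y to its left, z up, the work surface at z = 0. Lengths are in m, angles in rad, forces in N, time in s.
With the tool pointing down it reaches from about 0.25 to 0.725 m from the base axis. Payload 9.7 kg.
Tool frame: the origin (TCP) lies at the very end of the fingers, on their centre line; the grasp point (between the pads) lies ctrl.grasp_offset behind it (ctrl.grasp_offset is the distance from the TCP to the grasp point, in m); z points along the fingers, y is the line along which they close (so a half turn about z gives the same grasp; the last joint's range is limited). The gripper opens to 85 mm and grips with 20 to 120 N. Pads are 22 mm wide; open, the fingers measure 114 mm over their backs; the gripper's body (76 mm by 85 mm) begins 54 mm behind the grasp point. The pads swing forward as they close: fully open they stand 13 mm farther back than shut.
Start: joints at [-1.342, 0.087, 0.176, 1.66, 0, 1.571], TCP at [0.125, -0.536, 0.231] pointing down, gripper open.
Joint ranges: [-3.13, 3.13], [-0.85, 1.81], [-1.15, 1.24], [-2.2, 2.28], [-1.44, 1.52], [-3.14, 3.14]. Speed limits (rad/s): [2.22, 2.22, 2.57, 3.14, 3.14, 3.14].

INTERFACE

Orientations are given as a rotation vector (axis times angle).
In Python, from station import ctrl gives the robot as it stands. Calls block until the motion is done:
- ctrl.move_to(position, orientation): joint-space move of the TCP to a pose.
- ctrl.line_to(position, frame=None, v=0.15): straight line of the TCP; frame=None keeps the orientation; v is the mean speed in m/s.
- ctrl.movej(angles): joint-space move.
- ctrl.move_gripper(opening, effort=None): opening from 0.0 (shut) to 1.0 (fully open); effort is the grip in N (None keeps the last); returns when the fingers have stopped.
- ctrl.hold(seconds).
- ctrl.inverse_kinematics(position, orientation): joint angles nearest the present ones, or None.
- ctrl.capture(name): name is "scene" or "top" or "wrist"; returns (picture, depth): 420x560x3 uint8, red, green, blue; 420x560 float32, m along the optical axis (not along the pixel's ray), 0 where there is no reading.
- ctrl.calibration(name): a dict with "vertical_fov" (degrees; the focal length in pixels is half the picture's height over the tangent of half this angle, whatever the lens; pixels are square), "cx", "cy" (the principal point, pixels), "dist_coeffs" ([k1, k2, p1, p2, k3] as OpenCV has them; the pictures are not rectified), "R" (3x3) and "t" (3): a world point X has camera coordinates R X + t. Camera axes: x right, y down, z forward; pixel columns grow to the right and rows downward; lengths in m; the calibration is good to about 2 mm. A picture is of the moment at which its call begins: read the wrist's pose just before it. calibration takes no time and is no camera call; for the wrist camera it gives the pose at the moment of the call.
A pose or a line that the arm cannot do raises ctrl.PlanningError and nothing moves.
- ctrl.finish_job(): hands the job in; it is judged then, once.
Readings, each from a call of its own:
- ctrl.current_time(): time.
- ctrl.current_joint_positions(): joint angles.
- ctrl.current_qd(): joint speeds.
- ctrl.current_effort(): joint torques, N m.
- ctrl.current_ee_pos(): TCP position.
- ctrl.current_tcp_rot(): TCP orientation.
- ctrl.current_contact_force(): force on the tool from outside, world axes, zero at the start.
- ctrl.current_ft_torque(): the same for the moment, N m.
- ctrl.current_gripper_width(): opening from 0.0 (shut) to 1.0 (fully open).
- ctrl.current_grip_force(): force on a finger pad.
Only numpy, scipy, OpenCV 4.12 (cv2) and the standard library are available. Lean on these libraries where they do the work, as an engineer would, in place of code of your own. Each camera call takes 0.05 s, during which the arm holds its last target. There are 200 camera calls.

TASK

The five washed tile fragments were tipped in a heap on the pulled-out tray of the drying unit. Spread them into one even layer over all four quarters of the tray, each lying flat with about 20 mm of clear space to its neighbours so that air can reach them. Then gently push the tray all the way in until the spring catch at its side snaps shut in front of the tray's front panel, keeping the fragments spread; leave the other things on the worktop where they are.

Things in the scene. Friction and masses are not known exactly. Their poses are not given: they have to be found in the camera images.
- dryer: the drying unit, a white metal housing fixed to the worktop, 262 mm deep, 260 mm wide, 62 mm high in front (with a clear window in its roof), with a blower box 146 mm high over its rear, from 154 mm behind the front face. Origin: middle of the front face's lower edge, on the worktop. Its x points from the front face into the unit (the direction in which the tray is pushed in), y to its left, z up
- tray (a joint): how far the aluminium tray is pulled out of the drying unit, in m: 0 fully shut, at most 0.242; it slides along the unit's own x without turning, with about 4 N of friction, and stays where it is left. In the last 25 mm the catch adds up to about 8 N. Closing it faster than 0.3 m/s is not gentle. The unit's mouth leaves 40 mm above the tray floor: two stacked fragments do not pass
- tray_floor (a point): centre of the tray's perforated floor, on its upper face, 14 mm above the worktop; moves with the tray; x points to the tray's back edge (into the unit), y to its left, z up. The floor is 236 mm in x and 224 mm in y, with 3 mm thick walls 20 mm high at the back and both sides, and at the front a panel 8 mm thick, 260 mm wide (34 mm high above the floor) whose front face lies 130 mm from the centre at x = -0.130
- tray_handle (a point): middle of the tray's pull, a straight round steel bar 11 mm thick and 130 mm long along the tray's y, on two posts, 35 mm in front of the front panel and 30 mm above the worktop; the tray can be pushed in by it
- catch (a joint): angle of the spring catch in rad: 0 at rest. A steel leaf 66 mm long on a hinge at the left cheek of the drying unit (the +y side); its sloping nose stands before the mouth, is pushed outward to about 0.15 by the edge of the tray's front panel during the last 25 mm, and springs back to 0 in front of the panel when the tray is home
- catch_nose (a point): tip of the catch's nose, 28 mm above the worktop
- frag_a: broken piece of red floor tile, an irregular eight-cornered block with two flat faces, 62 mm long (its own x), 42 mm wide (its own y), 28 mm thick (its own z), about 100 g. Origin at its middle, so it lies flat when the origin is 14 mm above the tray floor. Its two ends are flat over about 26 mm, so it can be gripped from above across its length or across its width. At the start three fragments lie flat side by side, a few mm apart, and two lie flat on top of them
- frag_b: broken piece of red floor tile, an irregular eight-cornered block with two flat faces, 60 mm long (its own x), 42 mm wide (its own y), 28 mm thick (its own z), about 100 g. Origin at its middle, so it lies flat when the origin is 14 mm above the tray floor. Its two ends are flat over about 26 mm, so it can be gripped from above across its length or across its width
- frag_c: broken piece of red floor tile, an irregular eight-cornered block with two flat faces, 62 mm long (its own x), 42 mm wide (its own y), 28 mm thick (its own z), about 100 g. Origin at its middle, so it lies flat when the origin is 14 mm above the tray floor. Its two ends are flat over about 26 mm, so it can be gripped from above across its length or across its width
- frag_d: broken piece of red floor tile, an irregular eight-cornered block with two flat faces, 60 mm long (its own x), 42 mm wide (its own y), 28 mm thick (its own z), about 100 g. Origin at its middle, so it lies flat when the origin is 14 mm above the tray floor. Its two ends are flat over about 26 mm, so it can be gripped from above across its length or across its width
- frag_e: broken piece of red floor tile, an irregular eight-cornered block with two flat faces, 62 mm long (its own x), 42 mm wide (its own y), 28 mm thick (its own z), about 100 g. Origin at its middle, so it lies flat when the origin is 14 mm above the tray floor. Its two ends are flat over about 26 mm, so it can be gripped from above across its length or across its width
- wash_bottle: white plastic wash bottle with a bent spout, 218 mm high, loose bystander; origin under its middle
- glue_bottle: white squeeze bottle with a pointed orange cap, 142 mm high, 48 x 33 mm, loose bystander; origin under its middle
- green_tub: small white tub with a lime lid, 49 mm across, 30 mm high, loose bystander beside the drying unit; origin under its middle

How it is judged:
By the outcome, as a careful person would: the job done as asked, in the order asked, and still so for the second after the job is handed in, with the robot touching nothing.
It also fails if it takes over 72 s, if anything falls off the work surface, if the arm or the gripper's body presses on something with over 40 N, if the wrist force passes 120 N, or if a joint passes its speed limit or range.

## Working session

There is one attempt and no reset: what is moved stays moved. The work goes in short steps, each a Python script; the robot and the scene stay as the last script left them, time stands still between calls to the robot, and variables do not carry over. Pictures are saved under pics/ and viewed, at most 10 in all, crops included, and the job is handed in when it is done.

```bash
mkdir -p pics; ls
cat > h.py <<'E'
import numpy as np, cv2
from station import ctrl
def K(n):
    c=ctrl.calibration(n); f=210/np.tan(np.radians(c["vertical_fov"])/2)
    return np.array([[f,0,c["cx"]],[0,f,c["cy"]],[0,0,1]]),np.array(c["dist_coeffs"],float),np.array(c["R"]),np.array(c["t"])
def save(n,p): cv2.imwrite(p,p_:=None) if 0 else None
def grab(n,fn):
    k=K(n); im,d=ctrl.capture(n); cv2.imwrite("pics/%s.png"%fn,im[:,:,::-1]); np.savez("pics/%s.npz"%fn,im=im,d=d,k=k[0],dist=k[1],R=k[2],t=k[3]); return im,d,k
def load(fn):
    z=np.load("pics/%s.npz"%fn); return z["im"],z["d"],(z["k"],z["dist"],z["R"],z["t"])
def rays(px,k):
    u=cv2.undistortPoints(np.array(px,float).reshape(-1,1,2),k[0],k[1]).reshape(-1,2)
    r=np.c_[u,np.ones(len(u))]; return -k[2].T@k[3], r@k[2]
def plane(px,k,z):
    o,r=rays(px,k); return o+r*((z-o[2])/r[:,2])[:,None]
def pts(px,d,k):
    o,r=rays(px,k); px=np.array(px).reshape(-1,2).astype(int); return o+r*d[px[:,1],px[:,0]][:,None]
E
sed -i '/^def save/d' h.py
python3 - <<'E'
from h import *
for n in("scene","top","wrist"):
    im,d,k=grab(n,n+"0"); print(n,-k[2].T@k[3],k[2][2],k[0][0,0],k[1],(d>0).mean())
print(ctrl.grasp_offset,ctrl.current_tcp_rot(),ctrl.current_time())
a=[cv2.imread("pics/%s0.png"%n) for n in("scene","top")]
E
```

```text
pics
scene [0.02161524 1.0543452  0.66090873] [ 0.41464144 -0.74887335 -0.5169731 ] 425.99106039323965 [0.0118354 0.        0.        0.        0.       ] 0.9962074829931973
top [0.26220909 0.17984727 1.10294655] [ 0.22321541  0.01609663 -0.97463623] 453.42295571303697 [0.00134248 0.         0.         0.         0.        ] 0.9959141156462585
wrist [ 0.18819528 -0.52097144  0.37304452] [-0.25694039 -0.05872034 -0.96464167] 363.0222266012 [-0.0200334  0.         0.         0.         0.       ] 0.9960076530612245
0.0187 [-3.12006936e+00 -3.58479023e-01  1.59775942e-04] 0.15
```

View pics/top0.png

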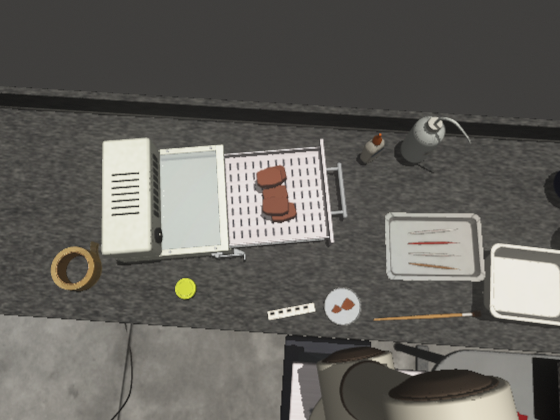

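View pics/scene0.png

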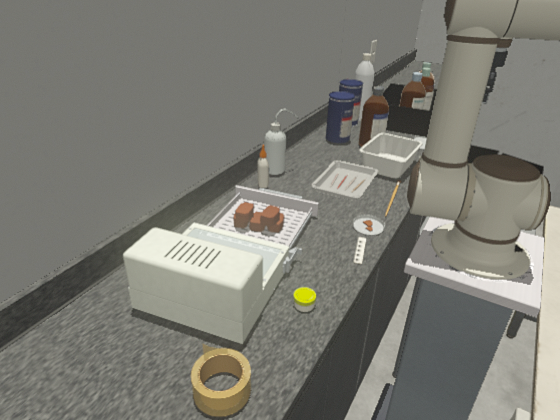

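The top view shows the dryer at left (window frame 160–228 px), with the tray pulled out towards −y. The tray floor spans (225–328, 148–247), with the fragment heap at (257–297, 165–222), the handle at (342, 190) and the catch at (230, 254). The tub is at (185, 288). The scene view confirms two fragments on top of the heap.

```bash
cat >> h.py <<'E'
from scipy.spatial.transform import Rotation as Rt
def down(a): # tool x axis at world angle a, z down
    return Rt.from_matrix(np.array([[np.cos(a),np.sin(a),0],[np.sin(a),-np.cos(a),0],[0,0,-1]])).as_rotvec()
E
python3 - <<'E'
from h import *
im,d,k=load("top0")
P=lambda l,z:plane(l,k,z).round(3)
print("tray",P([(225,150),(321,148),(328,240),(228,247)],.034))
print("centre",P([(277,197)],.014)); print("heap",P([(277,195)],.05))
print("handle",P([(340,166),(345,215)],.03)); print("housing",P([(222,146),(228,248)],.062),"boxtop",P([(104,140),(150,138),(153,250),(105,254)],.146))
c=P([(277,197)],.014)[0]
t0=ctrl.current_time()
for i,(dx,dy) in enumerate([(-.08,-.07),(-.08,.03)]):
    ctrl.move_to([c[0]+dx,c[1]+dy,.27],down(0)); im,d,k=grab("wrist","w%d"%i)
    print(ctrl.current_time(),ctrl.current_joint_positions(),-k[2].T@k[3])
E
```

```text
tray [[0.645 0.359 0.034]
 [0.666 0.12  0.034]
 [0.436 0.092 0.034]
 [0.403 0.328 0.034]]
centre [[0.538 0.221 0.014]]
heap [[0.534 0.22  0.05 ]]
handle [[0.623 0.071 0.03 ]
 [0.5   0.053 0.03 ]]
housing [[0.644 0.362 0.062]
 [0.397 0.324 0.062]] boxtop [[0.61  0.613 0.146]
 [0.622 0.511 0.146]
 [0.371 0.47  0.146]
 [0.356 0.571 0.146]]
3.85 [ 3.17983322e-01 -5.66227385e-02  1.06402557e-01  1.73391388e+00
 -2.87519271e-05 -2.82288772e+00] [0.52328537 0.15029942 0.41236475]
4.3833 [ 5.01377129e-01  3.86332258e-02  2.00793081e-01  1.73340806e+00
 -1.94439879e-04 -2.64062475e+00] [0.52311822 0.25140615 0.41196062]
```

View pics/w1.png

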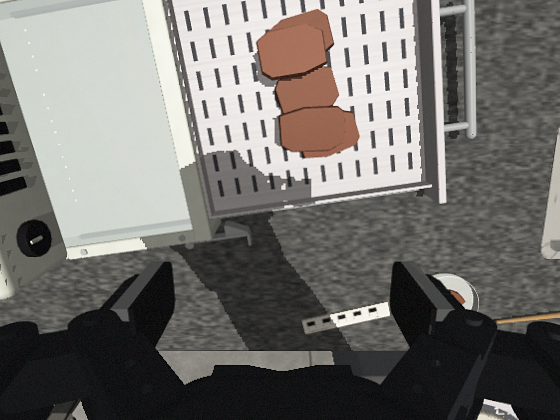

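View pics/w0.png

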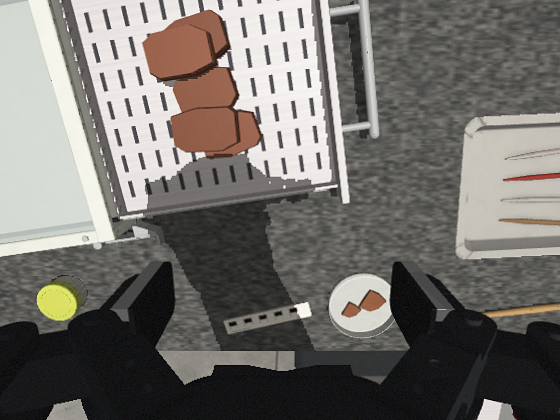

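Both wrist views show two upper fragments, in w1 at about (293, 50) and (318, 128). Below them are three fragments at (310, 30), (308, 90) and (330, 132), two of them partly hidden. The front panel is at x≈435 px, the near side wall runs (205,213)–(435,187), and the catch is at (240, 230).

```bash
cat >> h.py <<'E'
def cloud(d,k):
    v,u=np.mgrid[0:420,0:560]; return pts(np.c_[u.ravel(),v.ravel()],d,k).reshape(420,560,3)
def red(im):
    h=cv2.cvtColor(im,cv2.COLOR_RGB2HSV); return ((h[...,0]<12)|(h[...,0]>172))&(h[...,1]>90)&(h[...,2]>40)
def frags(im,d,k,ztop,tol=.008,amin=300):
    """top faces: red regions near height ztop -> (centre xy, long-axis angle, sizes, contour px)"""
    C=cloud(d,k); m=(red(im)&(abs(C[...,2]-ztop)<tol)&(d>0)).astype(np.uint8)
    m[260:]=0
    m=cv2.morphologyEx(m,cv2.MORPH_OPEN,np.ones((3,3),np.uint8)); out=[]
    for c in cv2.findContours(m,cv2.RETR_EXTERNAL,cv2.CHAIN_APPROX_NONE)[0]:
        if cv2.contourArea(c)<amin: continue
        z=np.median(C[...,2][cv2.drawContours(np.zeros_like(m),[c],-1,1,-1)>0])
        w=plane(c.reshape(-1,2),k,z)[:,:2]
        (cx,cy),(a,b),t=cv2.minAreaRect((w*1e4).astype(np.float32))
        ang=np.radians(t if a>=b else t+90)
        out.append(dict(c=np.array([cx,cy])/1e4,ang=(ang+np.pi/2)%np.pi-np.pi/2,s=np.array(sorted([a,b]))/1e4,z=z,px=c.reshape(-1,2).mean(0)))
    return out
E
python3 - <<'E'
from h import *
L={}
for f in("w0","w1"):
    im,d,k=load(f); C=cloud(d,k)
    z=C[...,2][red(im)&(C[...,1]>.1)&(C[...,0]>.4)]; print(np.histogram(z,bins=np.arange(0,.09,.005)))
    for zt in(.042,.070):
        for r in frags(im,d,k,zt): print(f,zt,r["c"].round(4),np.degrees(r["ang"]).round(1),r["s"].round(4),r["z"].round(4),r["px"].round(1)); L.setdefault((f,zt),[]).append(r)
k0=load("w0")[2];k1=load("w1")[2]
for a in L["w0",.070]:
  b=min(L["w1",.070],key=lambda b:abs(b["c"]-a["c"]).sum())
  n=[cv2.undistortPoints(np.array([[x["px"]]]),k[0],k[1]).reshape(2,1) for x,k in((a,k0),(b,k1))]
  X=cv2.triangulatePoints(np.c_[k0[2],k0[3]],np.c_[k1[2],k1[3]],*n); print("tri",(X[:3]/X[3]).T.round(4))
# tray
im,d,k=load("w1"); C=cloud(d,k); g=cv2.cvtColor(im,cv2.COLOR_RGB2HSV)
fl=(C[...,2]>.008)&(C[...,2]<.02)&(g[...,2]>190)&(C[...,1]>.05); fl[260:]=0
p=C[fl]; print("floor",len(p),np.median(p[:,2])); print(cv2.minAreaRect((p[:,:2]*1e4).astype(np.float32)))
im,d,k=load("w0"); C=cloud(d,k)
pn=C[:260][(abs(C[:260,:,2]-.048)<.005)]; pn=pn[(pn[:,1]<.16)&(pn[:,1]>.06)&(pn[:,0]>.4)]
print("panel",len(pn),cv2.minAreaRect((pn[:,:2]*1e4).astype(np.float32)))
hd=C[:260][(abs(C[:260,:,2]-.034)<.006)]; hd=hd[(hd[:,1]<.085)&(hd[:,1]>.02)&(hd[:,0]>.45)]
print("handle",len(hd),cv2.minAreaRect((hd[:,:2]*1e4).astype(np.float32)))
E
```

```text
(array([   0,    0,    4,    0,    1,   14,   89,  221, 3743,    4,   52,
         87,  175, 3598, 1927,    0,    0]), array([0.   , 0.005, 0.01 , 0.015, 0.02 , 0.025, 0.03 , 0.035, 0.04 ,
       0.045, 0.05 , 0.055, 0.06 , 0.065, 0.07 , 0.075, 0.08 , 0.085]))
w0 0.042 [0.4899 0.1961] -40.0 [0.0343 0.0636] 0.0418 [236.2 139.2]
w0 0.042 [0.5376 0.2253] -72.5 [0.038 0.059] 0.0418 [205.7  90. ]
w0 0.042 [0.5971 0.2242] 62.3 [0.031  0.0571] 0.0416 [202.8  27.8]
w0 0.07 [0.5035 0.2222] 89.9 [0.04   0.0606] 0.0698 [205.5 128.2]
w0 0.07 [0.5702 0.2411] -78.7 [0.0408 0.0592] 0.0696 [179.6  53.2]
(array([   0,    0,    1,    2,    0,    0,    6,   63, 3370,    0,   14,
         15,   71, 3465, 2118,    0,    0]), array([0.   , 0.005, 0.01 , 0.015, 0.02 , 0.025, 0.03 , 0.035, 0.04 ,
       0.045, 0.05 , 0.055, 0.06 , 0.065, 0.07 , 0.075, 0.08 , 0.085]))
w1 0.042 [0.4886 0.1977] -44.6 [0.0317 0.0632] 0.0419 [335.9 140.6]
w1 0.042 [0.5372 0.2272] -73.6 [0.0374 0.058 ] 0.0418 [306.5  90.5]
w1 0.042 [0.5981 0.2281] 70.5 [0.0293 0.0574] 0.0418 [307.8  25.6]
w1 0.07 [0.5031 0.2236] -86.1 [0.0408 0.0592] 0.0698 [311.7 128.5]
w1 0.07 [0.5704 0.2428] -79.5 [0.0412 0.0582] 0.0697 [292.   51.9]
tri [[0.5036 0.2228 0.0609]]
tri [[0.5706 0.2421 0.0628]]
floor 25947 0.01384248911908681
((5340.0849609375, 2273.84619140625), (2189.386474609375, 2377.040283203125), 8.069634437561035)
panel 1808 ((5220.47314453125, 986.4028930664062), (1929.8804931640625, 84.9928207397461), 8.393518447875977)
handle 1821 ((5569.71142578125, 693.0215454101562), (1301.525634765625, 333.9916687011719), 1.208292007446289)
```

```bash
cat >> h.py <<'E'
TA=np.radians(98.2); U=np.array([np.cos(TA),np.sin(TA)]); V=np.array([-U[1],U[0]]); TC=np.array([.536,.228])
def tw(u,v): return TC+u*U+v*V
def wt(p): p=np.asarray(p)[...,:2]-TC; return np.stack([p@U,p@V],-1)
def pick(c,ang,z,up=.13):
    """grip across the length; ang = long axis, near TA"""
    a=(ang-TA+np.pi/2)%np.pi-np.pi/2+TA-np.pi/2
    ctrl.move_gripper(1.0,30); ctrl.move_to([*c,up],down(a)); ctrl.line_to([*c,z],v=.12)
    F=ctrl.current_contact_force(); ctrl.move_gripper(0.0,35)
    print("pick t%.1f Fz%.1f width%.3f grip%.1f"%(ctrl.current_time(),F[2],ctrl.current_gripper_width(),ctrl.current_grip_force()))
    ctrl.line_to([*c,up],v=.2)
def place(c,z,up=.13,o=.87):
    ctrl.move_to([*c,up],down(TA-np.pi/2)); ctrl.line_to([*c,z+.012],v=.2); ctrl.line_to([*c,z],v=.04)
    print("place F",np.round(ctrl.current_contact_force(),1),"grip%.1f"%ctrl.current_grip_force())
    ctrl.move_gripper(o); ctrl.line_to([*c,up],v=.25); print("t%.1f"%ctrl.current_time())
E
python3 - <<'E'
from h import *
for f in("w0","w1"):
    im,d,k=load(f)
    C=cloud(d,k)
    for zt in (.042,.07):
        m=red(im)&(abs(C[...,2]-zt)<.004); m[260:]=0
        n,l,s,_=cv2.connectedComponentsWithStats(m.astype(np.uint8))
        for i in range(1,n):
            if s[i,4]>200:
                q=wt(C[l==i]); print(f,zt,np.percentile(q,[1,99],axis=0).round(3).tolist())
    g=cv2.cvtColor(im,cv2.COLOR_RGB2HSV)
im,d,k=load("w0"); C=cloud(d,k); q=wt(C); m=(abs(C[...,2]-.048)<.004)&(abs(q[...,0]+.126)<.02); m[260:]=0
print("panel u",np.percentile(q[m][:,0],[2,50,98]).round(4),"v",np.percentile(q[m][:,1],[1,99]).round(4))
pick(np.array([.5033,.223]),np.radians(92),.038)
E
```

```text
w0 0.042 [[-0.032, -0.072], [0.019, -0.036]]
w0 0.042 [[-0.031, -0.021], [0.026, 0.013]]
w0 0.042 [[-0.048, 0.023], [0.007, 0.063]]
w0 0.07 [[-0.02, -0.055], [0.037, -0.017]]
w0 0.07 [[-0.03, 0.015], [0.028, 0.053]]
w1 0.042 [[-0.031, -0.072], [0.022, -0.039]]
w1 0.042 [[-0.029, -0.021], [0.027, 0.014]]
w1 0.042 [[-0.047, 0.024], [0.009, 0.063]]
w1 0.07 [[-0.019, -0.056], [0.038, -0.017]]
w1 0.07 [[-0.028, 0.014], [0.029, 0.053]]
panel u [-0.1298 -0.1257 -0.1219] v [-0.0626  0.1259]
pick t6.5 Fz0.6 width0.711 grip37.9
```

```bash
sed -i 's/def pick(c,ang,z,up=.13):/def pick(c,ang,z,up=.13,q=0):/; s/+TA-np.pi\/2$/+TA-np.pi\/2-q/; s/def place(c,z,up=.13,o=.87):/def place(c,z,up=.13,o=.78,q=0):/; s/down(TA-np.pi\/2)); ctrl/down(TA-np.pi\/2-q)); ctrl/' h.py; grep -n "q=0\|-q" h.py
python3 - <<'E'
from h import *
place(tw(.066,.070),.011)
H=np.pi/2
pick(np.array([.5703,.242]),np.radians(101),.039,q=H)
place(tw(.067,-.066),.012,q=H,o=.62)
ctrl.move_to([.456,.228,.27],down(0)); im,d,k=grab("wrist","w2"); print(ctrl.current_time())
for zt in(.042,.070):
    for r in frags(im,d,k,zt): print(zt,r["c"].round(4),wt(r["c"]).round(4),np.degrees(r["ang"]).round(1),r["s"].round(4),r["z"].round(4))
E
```

```text
40:def pick(c,ang,z,up=.13,q=0):
42:    a=(ang-TA+np.pi/2)%np.pi-np.pi/2+TA-np.pi/2-q
47:def place(c,z,up=.13,o=.78,q=0):
48:    ctrl.move_to([*c,up],down(TA-np.pi/2-q)); ctrl.line_to([*c,z+.012],v=.2); ctrl.line_to([*c,z],v=.04)
place F [-7.5 -8.  29.6] grip52.1
t9.5
pick t12.5 Fz-0.2 width0.474 grip40.4
place F [ 1.6 -0.3  2.7] grip36.2
t15.5
16.8417
0.042 [0.4595 0.2822] [0.0645 0.068 ] -80.3 [0.04   0.0597] 0.0418
0.042 [0.4959 0.205 ] [-0.0171  0.043 ] -72.1 [0.0389 0.0595] 0.0418
0.042 [0.5379 0.2271] [-0.0012 -0.0017] -71.1 [0.0403 0.0576] 0.0418
0.042 [0.5849 0.2346] [-0.0005 -0.0494] -72.7 [0.0403 0.0595] 0.0416
0.042 [0.5894 0.3026] [ 0.0662 -0.0635] -80.8 [0.0409 0.0591] 0.0416
```

View pics/w2.png

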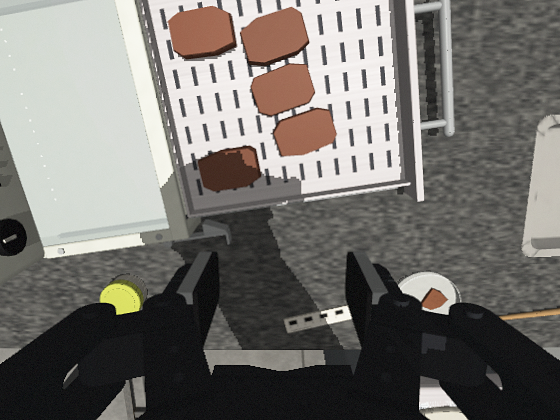

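w2 shows all five fragments single-layered: two placed at (202, 32) and (230, 170), and three still bunched at (275, 37), (283, 90) and (305, 132). The fingers have little room beside C and D. I'll move C first, shift the middle piece aside, move D gripped across its width, then put the middle piece back in the centre.

```bash
sed -i 's/up=.13,q=0):/up=.13,q=0,o=1.0):/; s/ctrl.move_gripper(1.0,30)/ctrl.move_gripper(o,30)/' h.py
python3 - <<'E'
from h import *
H=np.pi/2; r=np.radians
e=np.array([np.cos(r(108)),np.sin(r(108))])
pick(np.array([.4959,.205])-.003*e,r(108),.013,o=.85); place(tw(-.066,.068),.0145)
pick(np.array([.5379,.2271]),r(108.5),.013,o=.9); place(tw(-.005,.030),.0145)
pick(np.array([.5849,.2346]),r(107.3),.013,q=H,o=.64); place(tw(-.066,-.067),.0145,q=H,o=.62)
pick(tw(-.005,.030),TA,.013,o=.9); place(tw(0,-.001),.0145)
ctrl.move_to([.456,.228,.27],down(0)); im,d,k=grab("wrist","w3"); print(ctrl.current_time())
for zt in(.042,.070):
    for r in frags(im,d,k,zt): print(zt,r["c"].round(4),wt(r["c"]).round(4),np.degrees(r["ang"]).round(1),r["s"].round(4),r["z"].round(4))
E
```

```text
pick t19.2 Fz0.1 width0.709 grip38.5
place F [-0.1 -0.1 -0.6] grip38.2
t22.2
pick t24.4 Fz0.0 width0.682 grip38.2
place F [ 0.2  0.5 -1.2] grip37.8
t27.4
pick t30.3 Fz0.4 width0.470 grip36.1
place F [ 0.1 -0.9 -1.3] grip35.5
t33.4
pick t36.5 Fz-0.2 width0.686 grip38.2
place F [ 0.1 -0.6 -1.2] grip37.7
t39.5
40.2083
0.042 [0.4596 0.2822] [0.0645 0.0679] -80.8 [0.04   0.0598] 0.0418
0.042 [0.4771 0.1541] [-0.0648  0.0688] -83.1 [0.0396 0.0609] 0.0418
0.042 [0.5358 0.2278] [-0.0002  0.0002] -81.0 [0.0398 0.0576] 0.0418
0.042 [0.5896 0.3025] [ 0.0661 -0.0637] -81.6 [0.0409 0.059 ] 0.0416
0.042 [0.6023 0.1716] [-0.0653 -0.0575] -89.8 [0.0281 0.0614] 0.0417
```

View pics/w3.png

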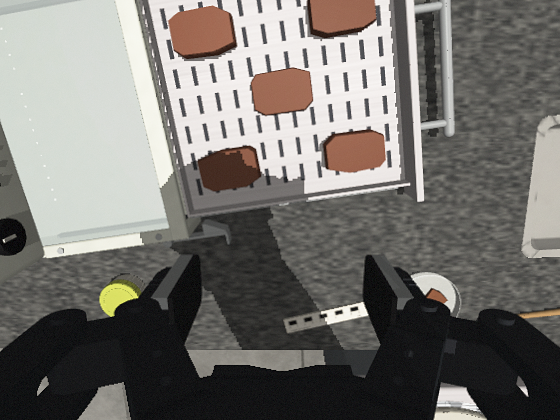

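w3 shows all five fragments flat and separate: (202, 32), (342, 15), (283, 90), (230, 168) and (355, 151). The handle bar is at x≈447 px. Next I measure the bar, then push.

Run:
```python
from h import *
im,d,k=load("w3"); C=cloud(d,k); q=wt(C)
m=(C[...,2]>.03)&(C[...,2]<.045)&(q[...,0]<-.15)&(q[...,0]>-.19)&(abs(q[...,1])<.05); m[200:]=0
print("bar",m.sum(),np.percentile(q[m][:,0],[3,50,97]).round(4),np.percentile(C[m][:,2],[50,95]).round(4))
ctrl.move_gripper(0.0,30)
P=lambda u,z:[*tw(u,-.002),z]
ctrl.move_to(P(-.220,.12),down(TA-np.pi/2)); ctrl.line_to(P(-.220,.020),v=.15)
f0=np.array(ctrl.current_contact_force())
for u in np.arange(-.200,-.170,.003):
    ctrl.line_to(P(u,.020),v=.05); F=np.array(ctrl.current_contact_force())-f0
    if np.linalg.norm(F[:2])>1.5: break
print("contact u",u,F.round(1),wt(ctrl.current_ee_pos()),ctrl.current_time())
```

```text
bar 1235 [-0.1692 -0.1632 -0.1593] [0.0343 0.0361]
contact u -0.179 [-0.6 -1.6 -0.3] [-0.17902394 -0.00197287] 48.65
```

Run:
```python
from h import *
P=lambda u,z:[*tw(u,-.002),z]
ctrl.line_to(P(.040,.020),v=.09); print(ctrl.current_time(),np.round(ctrl.current_contact_force(),1))
for u in (.050,.057,.061,.064,.067,.070):
    ctrl.line_to(P(u,.020),v=.05); F=np.array(ctrl.current_contact_force()); print(u,F.round(1),wt(ctrl.current_ee_pos())[0].round(4),round(ctrl.current_time(),2))
    if F[:2]@-U>20: break
im,d,k=grab("top","top1"); im,d,k=grab("scene","scene1")
a=cv2.imread("pics/top1.png")[120:290,90:370]; cv2.imwrite("pics/top1c.png",cv2.resize(a,None,fx=2.8,fy=2.8,interpolation=cv2.INTER_CUBIC))
```

```text
Traceback (most recent call last):
station.PlanningError: the arm cannot follow that straight line within its joint ranges
```

Run:
```python
from h import *
P=lambda u,z:[*tw(u,-.002),z]
print(ctrl.current_joint_positions()[5])
ctrl.line_to(P(-.215,.020),v=.15)
ctrl.move_to(P(-.215,.020),down(TA+np.pi/2)); print(ctrl.current_joint_positions()[5],ctrl.current_time())
ctrl.line_to(P(-.182,.020),v=.08)
ctrl.line_to(P(.040,.020),v=.09); print(ctrl.current_time(),np.round(ctrl.current_contact_force(),1))
for u in (.050,.057,.061,.064,.067,.070):
    ctrl.line_to(P(u,.020),v=.05); F=np.array(ctrl.current_contact_force()); print(u,F.round(1),wt(ctrl.current_ee_pos())[0].round(4),round(ctrl.current_time(),2))
    if F[:2]@-U>20: break
im,d,k=grab("top","top1"); im,d,k=grab("scene","scene1")
a=cv2.imread("pics/top1.png")[120:290,90:370]; cv2.imwrite("pics/top1c.png",cv2.resize(a,None,fx=2.8,fy=2.8,interpolation=cv2.INTER_CUBIC))
```

```text
3.088867594997422
-0.11537765891946879 51.6917
54.875 [ -2.  -12.2   2.5]
0.05 [-2.3 -4.4  0.7] 0.0498 55.23
0.057 [  0.9 -14.7   1.7] 0.0548 55.52
0.061 [  4.  -31.3   2.9] 0.0554 55.77
```

View pics/top1c.png

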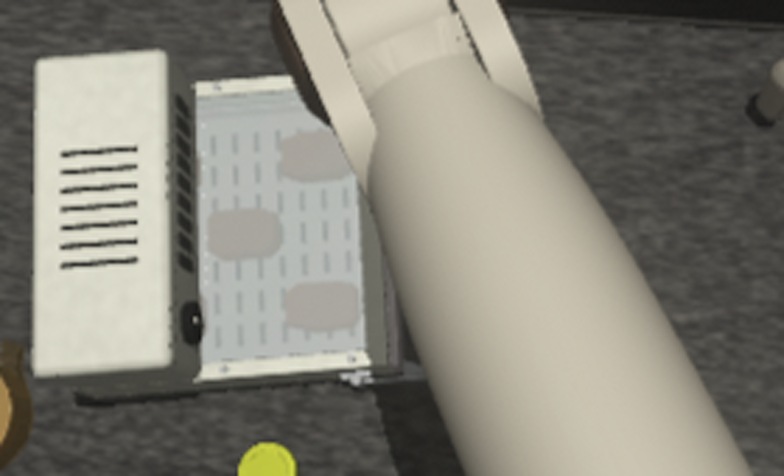

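The arm stopped hard at 31 N, and the window shows the fragments still spread. I'll back off and check the catch.

Run:
```python
from h import *
P=lambda u,z:[*tw(u,-.002),z]
ctrl.line_to(P(.015,.020),v=.15); ctrl.line_to(P(.0,.13),v=.25)
ctrl.move_to([.33,.20,.25],down(0)); print(ctrl.current_time())
im,d,k=grab("wrist","w4"); T,dt,kt=grab("top","top2"); C=cloud(d,k); q=wt(C)
m=(abs(C[...,2]-.048)<.004)&(q[...,0]>.08)&(q[...,0]<.14)&(abs(q[...,1])<.12); m[260:]=0
if m.sum(): print("panel u",np.percentile(q[m][:,0],[3,50,97]).round(4))
h=cv2.resize(T[120:290,140:290,::-1],None,fx=2,fy=2); o=np.zeros((420,860,3),np.uint8); o[:,:560]=im[:,:,::-1]; o[:340,560:]=h
cv2.imwrite("pics/v4.png",cv2.resize(o,(800,391)))
```

```text
59.3417
panel u [0.1068 0.1101 0.1144]
```

View pics/v4.png

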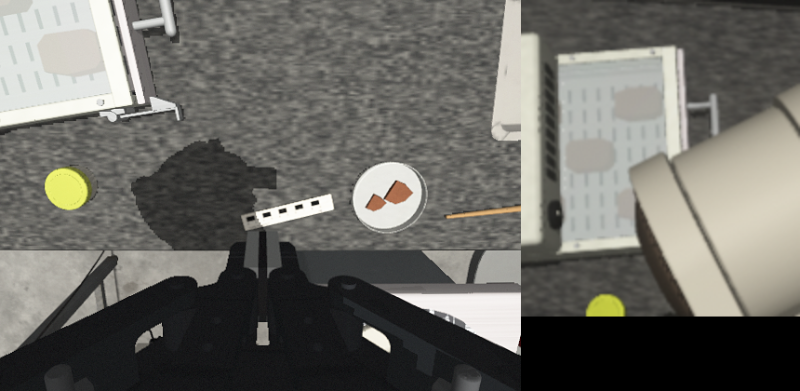

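Run:
```python
import cv2
a=cv2.imread("pics/w4.png")[60:150,80:210]; b=cv2.imread("pics/w3.png")[180:260,130:260]
a=cv2.resize(a,None,fx=5,fy=5,interpolation=cv2.INTER_CUBIC); cv2.imwrite("pics/catch.png",a)
```

```text
(no output)
```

View pics/catch.png

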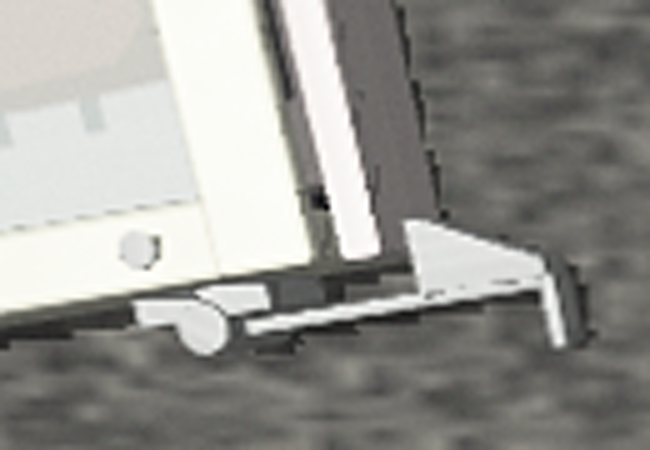

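The catch leaf lies parallel to the housing side, so it is at rest, and its nose stands directly in front of the panel edge (crop ≈(410, 255)). The tray is home.

```bash
python3 -c "
from h import *
print(ctrl.finish_job(),ctrl.current_time())"
```

```text
the job is handed in; nothing more can be done
the job is handed in; nothing more can be done
```

The job is handed in: the five fragments lie flat and spread over all four quarters of the tray plus its centre, and the tray is pushed in with the catch shut in front of its panel, at about 59 s.

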